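Weigh a small cheese on the dairy's counter scale

ROBOT

A 6-joint arm with a two-finger parallel gripper is mounted at the origin on the work surface. World frame = base frame: x ahead of the robot, y to its left, z up, the work surface at z = 0. Lengths are in mm, angles in rad, forces in N, time in s.
With the tool pointing down it reaches from about 275 to 725 mm from the base axis. Payload 15.9 kg.
Tool frame: the origin (TCP) lies midway between the tips of the shut fingers; the grasp point (between the pads) lies 19 mm behind it; z points along the fingers, y is the direction in which the jaws open and shut (so a half turn about z gives the same grasp; the last joint's range is limited). The gripper opens to 85 mm and grips with 20 to 120 N. Pads are 22 mm wide; open, the fingers measure 114 mm over their backs; the gripper's body (76 mm by 85 mm) begins 54 mm behind the grasp point. The pads swing forward as they close: fully open they stand 13 mm farther back than shut.
Start: joints at [1.282, 0.213, -0.034, 1.323, 0, 1.571], TCP at [142.395, 479.28, 231.306] pointing down, gripper open.
Joint ranges: [-2.98, 2.98], [-0.74, 1.72], [-1.14, 1.35], [-2.1, 2.04], [-1.57, 1.44], [-3.14, 3.14]. Speed limits (rad/s): [1.89, 1.89, 2.39, 2.57, 3.14, 3.14].

INTERFACE

Orientations are given as a rotation vector (axis times angle).
In Python, from bench import env gives the robot as it stands. The module is installed in compiled form; this text tells all that it offers.
- The arm moves only by the tool carry_out, never from a script. Its argument "increments" is text: rows parted by semicolons, each of 7 numbers parted by spaces: the shift along the tool's x, y, z in m, then the turn, a rotation vector about the tool's x, y, z in rad, then the closure, from 0 (fully open) to 1 (shut). A call has exactly 8 rows; each row shifts and turns the commanded pose from where the row before left it, along the tool's axes as they then stand; what a row does not reach is not made up. A row lasts 1/8 s, in which the tool goes at most 62.5 mm and 10.7 degrees, less where a joint would pass 70% of its speed; a pose out of reach is approached as far as the arm can. A call with a gripper value outside its range is refused whole. The fingers move at their own pace and stop on an object; "grip_force" is the grip in N (left out, the last holds). Time passes only in rows, so rows that do not move let the fingers close, or fill a call up. It gives the time, the measured TCP pose, the force and the opening at its end, in the units of the state.
- env.get_state(): the state, without advancing time (a new reading comes with each control period).
- env.snapshot(name): name is "scene" or "top"; returns a dict with "frame" (384x512x3 uint8, red, green, blue), "intrinsics" (3x3 intrinsics, pixels), "D" ([k1, k2, p1, p2, k3] as OpenCV has them; the pictures are not rectified), "R" (3x3) and "t" (3): a world point X has camera coordinates R X + t. Camera axes: x right, y down, z forward; pixel columns grow to the right and rows downward; lengths in mm; the calibration is good to about 2 mm. A picture is of the moment at which its call begins. There is no depth.
- env.job_done(): hands the job in, once; it reports no verdict.
The state is a dict: "time_s": time; "qpos": joint angles; "qd": joint speeds; "effort": joint torques, N m; "eef_pos": TCP position; "ee_rot": TCP orientation; "ft_force": force on the tool from outside, world axes, zero at the start; "wrist_torque": the same for the moment, N m; "finger_gap": finger opening in mm.
Only numpy, scipy, OpenCV 4.12 (cv2) and the standard library are available. Lean on these libraries where they do the work, as an engineer would, in place of code of your own. Each camera call takes 0.05 s, during which the arm holds its last target.

TASK

A small 300 g cheese lies on one pan of the counter scale. Stand the right brass weights, from the 100 g, 200 g and 400 g ones on the bench, gently on the empty pan so that the beam floats level, and leave the scale floating free with the cheese still on its own pan.

Things in the scene. Friction and masses are not known exactly. Their poses are not given: they have to be found in the camera images.
- small_center (a point): The 100 g weight, the smallest of three knobbed brass cylinders standing on the bench: body 23 mm in diameter and 28 mm high, with a knob (neck 10 mm, head 16 mm in diameter) above it to 42 mm overall. The point is on its axis half-way up, 21 mm above its foot; z along its axis.
- medium_center (a point): The 200 g weight, the middle one of three by size: body 30 mm in diameter, 36 mm high, with a knob (head 16 mm in diameter) above it to 52 mm overall. The point is on its axis half-way up, 26 mm above its foot; z along its axis. (The 400 g weight, 40 mm in diameter and 60 mm high, is not listed. The three stand in any order, axes at least 75 mm apart.)
- weight_pan_top (a point): Centre of the top of the scale's empty pan: flat aluminium disc, no rim, 140 mm in diameter, 137 mm above the bench at the start, 115 mm when level. Pans stay horizontal as they move; where on the pan a weight stands does not matter. x across the beam, +y along it to the cheese pan, 300 mm away; an index plate and needle 190 mm high stand midway.
- beam (a joint): Tilt of the scale's beam, rad: 0 = cheese side fully down on its stop (the start), 0.15 = level, 0.30 = weight side fully down. Softly sprung towards level and damped: with 200 g or less on the weight pan it stays at 0; with the right load it floats to level in about 2 s, the weight pan sinking 22 mm.
Mind the look-alikes: they are no part of the job. Leave any white look-alike of the part that bears medium_center alone.

How it is judged:
By the outcome, as a careful person would: the job done as asked, in the order asked, and still so for the second after the job is handed in, with the robot touching nothing.
It also fails if it takes over 69 s, if anything falls off the work surface, if the arm or the gripper's body presses on something with over 40 N, if the wrist force passes 120 N, or if a joint passes its speed limit or range.

## Working session

There is one attempt and no reset: what is moved stays moved. The work goes in short steps, Python scripts to look and compute and a tool call to move; the robot and the scene stay as the last step left them, time stands still between calls to the robot, and variables do not carry over. Pictures are saved under pics/ and viewed, and the job is handed in when it is done.

Besides the shell and the picture viewer there is one more tool, called after "Request:" as name(argument=value, ...) on one line, values as JSON. carry_out: Moves the arm, as the interface text tells. Its arguments: {"type":"object","properties":{"increments":{"type":"string"},"grip_force":{"type":"number"}},"required":["increments"]}

```bash
mkdir -p pics
python3 - <<'E'
from bench import env
import cv2,pickle
s=env.get_state()
for k in s: print(k,s[k])
d={}
for n in("scene","top"):
    r=env.snapshot(n); d[n]=r
    cv2.imwrite(f"pics/{n}0.png",r["frame"][:,:,::-1])
    print(n,r["intrinsics"],r["D"],r["R"],r["t"])
pickle.dump(d,open("s0.pkl","wb"))
E
```

```text
time_s 0.0
qpos [ 1.28201472e+00  2.13364823e-01 -3.50800986e-02  1.32349764e+00
 -1.81568964e-05  1.57082239e+00]
qd [-7.82589925e-04  1.53467258e-03  4.64234157e-05  1.68921888e-03
  2.16092863e-04  5.28332288e-04]
effort [-3.55638105e-03 -6.86169291e+01  4.87115765e+01  1.77378271e-02
 -2.18130640e-04  2.78196239e-07]
eef_pos [142.29783838 478.95787071 230.80349942]
ee_rot [-4.52061799e-01 -3.10874863e+00  1.78579165e-03]
ft_force [ 0.49604368 -0.41922274 -1.12969888]
wrist_torque [-0.02111407  0.01955863  0.03663228]
finger_gap 85.13928816588933
scene [[401.25170127   0.         256.17960054]
 [  0.         401.25170127 199.64001353]
 [  0.           0.           1.        ]] [-0.10905519  0.          0.          0.          0.        ] [[ 0.0884518   0.99606028  0.00633977]
 [ 0.62375216 -0.05042568 -0.7799939 ]
 [-0.77660126  0.07294631 -0.625755  ]] [  54.32026704 -243.74918379 1232.20399674]
top [[410.31238751   0.         262.28462645]
 [  0.         410.31238751 190.70652575]
 [  0.           0.           1.        ]] [0.02398204 0.         0.         0.         0.        ] [[-0.169019   -0.98560933 -0.0026148 ]
 [-0.96572684  0.16613848 -0.19942337]
 [ 0.19698795 -0.03118116 -0.97990994]] [-35.14074158 514.6996124  786.74581942]
```

View pics/scene0.png

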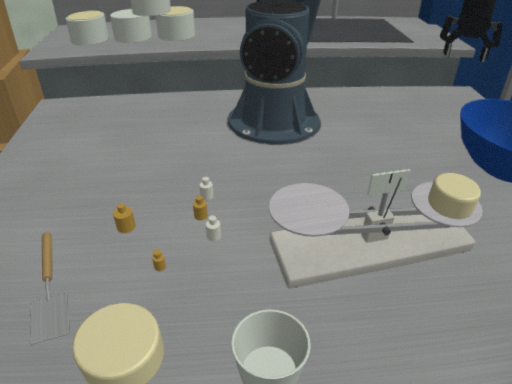

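View pics/top0.png

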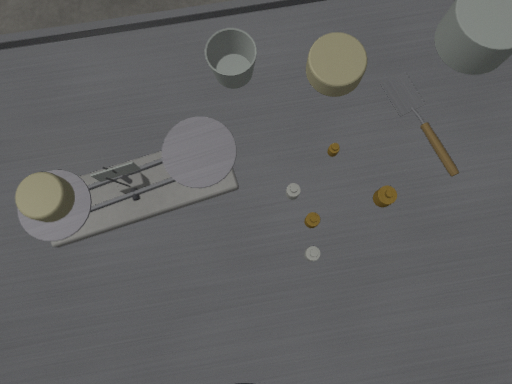

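The scene view shows the 400 g at about (124,220), the 200 g at (200,208) and the 100 g at (159,261). The white look-alikes are at (206,188) and (213,229), and the empty pan is at (309,208). In the top view the weights are at (385,196), (313,219) and (333,149), and the pan at (199,153). I'll zoom in next.

```bash
cat > h.py <<'E'
import cv2,numpy as np,pickle
def proj(r,P):
    P=np.atleast_2d(np.array(P,float))
    return cv2.projectPoints(P,cv2.Rodrigues(r["R"])[0],np.array(r["t"],float),r["intrinsics"],r["D"])[0][:,0]
def ray(r,uv):
    n=cv2.undistortPoints(np.array([[uv]],float),r["intrinsics"],r["D"])[0,0]
    C=-r["R"].T@r["t"]; return C,r["R"].T@np.array([n[0],n[1],1])
def onz(r,uv,z):
    C,d=ray(r,uv); return C+d*(z-C[2])/d[2]
def circ(c,rad,z,n=48):
    a=np.linspace(0,2*np.pi,n,endpoint=False); return np.c_[c[0]+rad*np.cos(a),c[1]+rad*np.sin(a),0*a+z]
E
python3 - <<'E'
from h import *
from scipy.optimize import least_squares
d=pickle.load(open("s0.pkl","rb"))
W={"s":((159,261),(333,149),[(11.5,0),(11.5,28),(8,42)]),"m":((200,208),(313,219),[(15,0),(15,36),(8,52)]),"l":((124,220),(385,196),[(20,0),(20,44),(10,60)])}
for k,(a,b,prof) in W.items():
    bx={}
    for n,p in(("scene",a),("top",b)):
        f=d[n]["frame"].astype(int); m=((f[:,:,0]-f[:,:,2])>50).astype(np.uint8)
        _,lab,st,ce=cv2.connectedComponentsWithStats(m)
        i=min(range(1,len(st)),key=lambda i:(np.hypot(*(ce[i]-p)) if st[i][4]>15 else 1e9))
        bx[n]=np.array([st[i][0],st[i][1],st[i][0]+st[i][2]-1,st[i][1]+st[i][3]-1.]); print(k,n,st[i],ce[i])
    def res(x,names=("scene","top")):
        o=[]
        for n in names:
            P=np.vstack([circ(x,r,z) for r,z in prof]); q=proj(d[n],P)
            o+=list(np.r_[q.min(0),q.max(0)]-bx[n]-[-.5,-.5,.5,.5])
        return o
    x0=onz(d["top"],b,25)[:2]
    for nm in(("scene","top"),("scene",),("top",)):
        s=least_squares(res,x0,args=(nm,)); print(k,nm,s.x.round(1),np.round(s.fun,1))
ims=[]
print("pan",onz(d["top"],(199,153),137),onz(d["scene"],(309,208),137))
for n,(x,y,w,h) in(("top",(270,130,130,140)),("scene",(100,170,130,140)),):
    ims.append(cv2.resize(d[n]["frame"][y:y+h,x:x+w,::-1],None,fx=3,fy=3,interpolation=cv2.INTER_CUBIC))
cv2.imwrite("pics/z.png",np.hstack(ims))
E
```

```text
s scene [152 249  14  22 212] [158.44811321 259.89150943]
s top [328 143  11  12  95] [333.13684211 148.23157895]
s ('scene', 'top') [ 574.1 -291.3] [ 0.2 -0.1  0.6  0.7 -0.4 -1.1  1.3  1.4]
s ('scene',) [ 573.3 -292.1] [-0.2 -0.4  0.2  0.4]
s ('top',) [ 574.6 -290.4] [-0.9 -1.2  0.8  1.3]
m scene [193 196  14  24 267] [199.92509363 207.97752809]
m top [305 212  15  15 166] [311.9939759  219.28915663]
m ('scene', 'top') [ 430.4 -215.6] [-0.2 -0.5  1.   0.8 -0.3 -0.7  1.   0.8]
m ('scene',) [ 429.7 -216.4] [-0.6 -0.7  0.6  0.6]
m ('top',) [ 430.5 -214.9] [-0.7 -0.7  0.6  0.7]
l scene [113 203  22  30 466] [123.83690987 218.06223176]
l top [373 186  24  19 346] [384.81791908 195.3583815 ]
l ('scene', 'top') [ 454.1 -375.2] [-0.1 -0.3  1.2  0.7 -0.1 -1.8  1.1  1.8]
l ('scene',) [ 453.2 -376.5] [-0.6 -0.5  0.6  0.4]
l ('top',) [ 454.1 -374.1] [-0.6 -1.8  0.6  1.8]
pan [574.98458578 -14.80764573 137.        ] [583.98290938 -15.65797475 137.        ]
```

View pics/z.png

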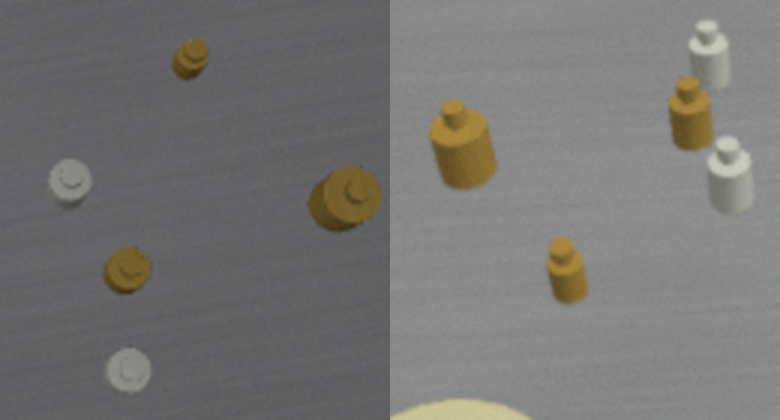

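Run:
```python
from h import *
from scipy.optimize import least_squares
d=pickle.load(open("s0.pkl","rb"))
for p in((293,190),(313,254)): print("white",onz(d["top"],p,36).round(0))
for p in((206,188),(213,229)): print("white sc",onz(d["scene"],p,26).round(0))
for n,p in(("scene",(309,208)),("top",(199,153))):
    f=cv2.cvtColor(d[n]["frame"],cv2.COLOR_RGB2GRAY)
    print(n,f[p[1],p[0]-45:p[0]+46:3])
    x,y=p[0]-60,p[1]-60
    cv2.imwrite(f"pics/pan_{n}.png",cv2.resize(cv2.convertScaleAbs(d[n]["frame"][y:y+120,x:x+120,::-1],alpha=1.3),None,fx=5,fy=5,interpolation=cv2.INTER_CUBIC))
# overlay candidates
ims=[]
for n in("scene","top"):
    im=cv2.resize(d[n]["frame"][:,:,::-1],None,fx=2,fy=2)
    for c,col in(((579,-15),(0,0,255)),):
        q=proj(d[n],circ(c,70,137))*2+0.5
        cv2.polylines(im,[q.astype(int)],True,col,1)
    p=(309,208) if n=="scene" else (199,153)
    ims.append(im[2*p[1]-150:2*p[1]+150,2*p[0]-180:2*p[0]+180])
cv2.imwrite("pics/ov.png",np.hstack(ims))
```

```text
white [ 495. -186.   36.]
white [ 359. -201.   36.]
white sc [ 364. -203.   26.]
white sc [ 503. -187.   26.]
scene [137 138 164 167 170 168 168 170 169 169 175 174 175 172 173 169 171 174
 173 173 174 177 175 174 175 175 177 175 169 137 138]
top [112 120 123 124 124 124 124 123 123 124 123 120 123 124 123 119 119 121
 120 117 122 119 120 121 118 118 121 115  97  97  99]
```

View pics/ov.png

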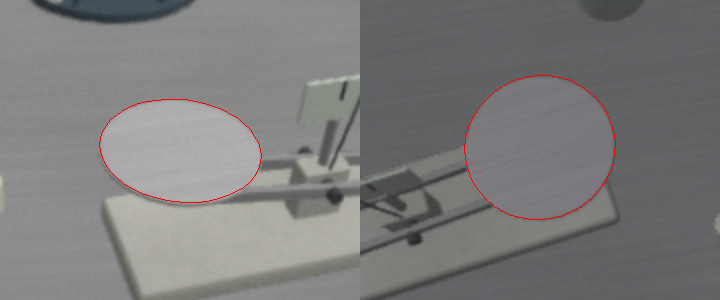

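Run:
```python
from h import *
d=pickle.load(open("s0.pkl","rb"))
print(onz(d["top"],(55,205),93),onz(d["scene"],(446,205),93),onz(d["scene"],(500,140),60))
```

```text
[532.88238605 276.20232     93.        ] [545.95908691 271.67428009  93.        ] [253.12042403 589.01554456  60.        ]
```

Request:
carry_out(increments="0 0 0 0 0 -0.1444 0;0 0 0 0 0 -0.1444 0;-0.0144 -0.0347 0 0 0 0 0;-0.0144 -0.0347 0 0 0 0 0;-0.0144 -0.0347 0 0 0 0 0;-0.0144 -0.0347 0 0 0 0 0;-0.0144 -0.0347 0 0 0 0 0;-0.0144 -0.0347 0 0 0 0 0", grip_force=30)

```text
time_s: 1.1
eef_pos: [228.9, 269.8, 231.1]
ee_rot: [0.0, -3.141, 0.0]
ft_force: [0.4, -1.3, -0.3]
finger_gap: 85.3
```

Request:
carry_out(increments="-0.0144 -0.0347 0 0 0 0 0;-0.0144 -0.0347 0 0 0 0 0;-0.0144 -0.0347 0 0 0 0 0;-0.0144 -0.0347 0 0 0 0 0;-0.0144 -0.0347 0 0 0 0 0;-0.0144 -0.0347 0 0 0 0 0;-0.0144 -0.0347 0 0 0 0 0;-0.0144 -0.0347 0 0 0 0 0")

```text
time_s: 2.1
eef_pos: [344.2, -7.8, 231.2]
ee_rot: [-0.0, -3.142, -0.0]
ft_force: [1.7, 0.5, 0.4]
finger_gap: 85.5
```

```bash
python3 -c "
from bench import env
print(env.get_state()['qpos'],env.get_state()['eef_pos'])"
```

```text
[-2.27010793e-02 -1.07770692e-01 -3.75833071e-01  1.30277026e+00
  4.47541433e-05 -2.25072852e-02] [344.17115681  -7.80027106 231.21762552]
```

Request:
carry_out(increments="-0.0144 -0.0348 0 0 0 0 0;-0.0144 -0.0348 0 0 0 0 0;-0.0144 -0.0348 0 0 0 0 0;-0.0144 -0.0348 0 0 0 0 0;-0.0144 -0.0348 0 0 0 0 0;-0.0144 -0.0348 0 0 0 0 0;0 0 0.04 0 0 0 0;0 0 0.04 0 0 0 0")

```text
time_s: 3.1
eef_pos: [430.4, -215.8, 150.0]
ee_rot: [0.001, 3.141, -0.0]
ft_force: [0.3, 0.2, -0.4]
finger_gap: 85.5
```

```bash
cat > snap.py <<'E'
import sys
from bench import env
from h import *
nm=sys.argv[1]; boxes=[list(map(int,a.split(','))) for a in sys.argv[2:]]
d={n:env.snapshot(n) for n in("scene","top")}
s=env.get_state(); print(s["time_s"],s["eef_pos"].round(1) if hasattr(s["eef_pos"],"round") else s["eef_pos"],s["ft_force"],s["finger_gap"])
pickle.dump(d,open(nm+".pkl","wb"))
ims=[]
for n,(x,y,w,h) in zip(("scene","top"),boxes): ims.append(cv2.resize(d[n]["frame"][y:y+h,x:x+w,::-1],(390,int(390*h/w)),interpolation=cv2.INTER_CUBIC))
H=max(i.shape[0] for i in ims)
ims=[cv2.copyMakeBorder(i,0,H-i.shape[0],0,0,cv2.BORDER_CONSTANT) for i in ims]
cv2.imwrite(f"pics/{nm}.png",np.hstack(ims))
E
python3 snap.py a1 120,90,200,200 220,130,200,200
```

```text
3.2 [ 428.1 -214.3  147.8] [-0.53397889 -0.13489185 -0.0324399 ] 85.57684199463891
```

View pics/a1.png

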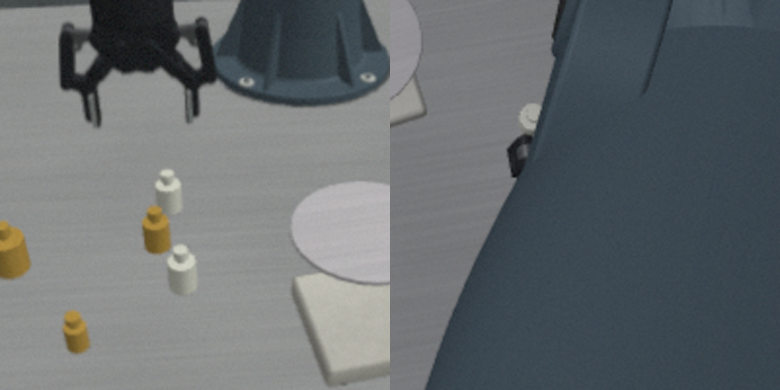

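The gripper hangs open above the 200 g weight (scene about (200,208)), between the two white look-alikes. I'll descend now.

Request:
carry_out(increments="0 0 0.035 0 0 0 0;0 0 0.035 0 0 0 0;0 0 0.03 0 0 0 0;0 0 0.02 0 0 0 0;0 0 0.015 0 0 0 0;0 0 0.01 0 0 0 0;0 0 0 0 0 0 0;0 0 0 0 0 0 0")

```text
time_s: 4.2
eef_pos: [430.8, -215.5, 7.0]
ee_rot: [-0.0, 3.141, -0.001]
ft_force: [0.9, -0.2, 0.2]
finger_gap: 85.6
```

```bash
python3 snap.py a2 120,90,200,200 220,130,200,200
```

```text
4.3 [ 430.8 -215.5    6.9] [-0.80037846  0.64488342 -0.17240794] 85.71996368080941
```

View pics/a2.png

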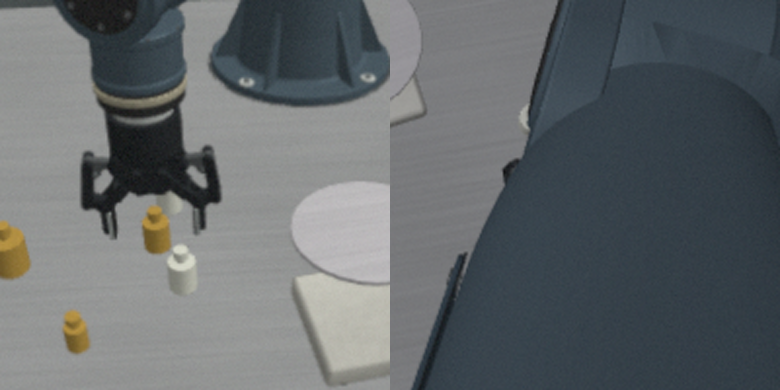

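The fingers straddle the 200 g weight. Now I'll close them.

Request:
carry_out(increments="0 0 0 0 0 0 0.3;0 0 0 0 0 0 0.6;0 0 0 0 0 0 0.8;0 0 0 0 0 0 0.9;0 0 0 0 0 0 1;0 0 0 0 0 0 1;0 0 0 0 0 0 1;0 0 0 0 0 0 1", grip_force=35)

```text
time_s: 5.3
eef_pos: [430.4, -215.3, 6.5]
ee_rot: [-0.0, 3.141, -0.0]
ft_force: [-1.6, 0.8, 5.5]
finger_gap: 27.9
```

Request:
carry_out(increments="0 0 -0.01 0 0 0 1;0 0 -0.02 0 0 0 1;0 0 -0.03 0 0 0 1;0 0 -0.03 0 0 0 1;0 0 -0.03 0 0 0 1;0 0 -0.03 0 0 0 1;0 0 0 0 0 0 1;0 0 0 0 0 0 1")

```text
time_s: 6.3
eef_pos: [430.1, -215.1, 155.8]
ee_rot: [0.0, -3.141, -0.0]
ft_force: [-0.1, 0.2, -2.0]
finger_gap: 28.0
```

```bash
python3 snap.py a3 140,90,120,120 220,130,200,200
```

```text
6.4 [ 429.8 -215.   155.4] [-0.16904099 -0.93487608 -2.24841189] 27.778226419100246
```

View pics/a3.png

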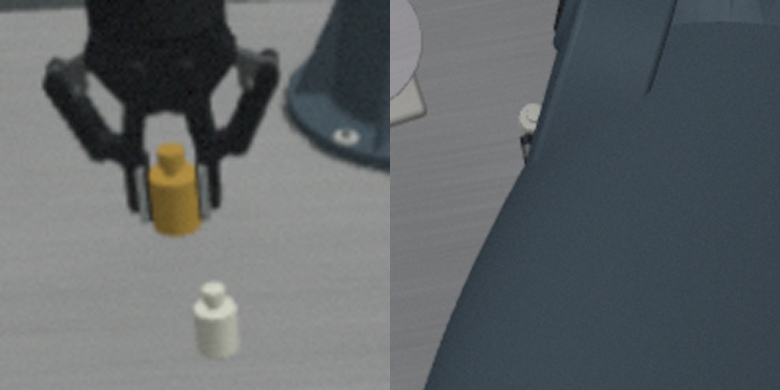

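The weight is held upright and the force shows about 2 N. Its foot sits slightly below the fingertips at crop (176,230). I'll carry it to the pan.

Request:
carry_out(increments="0 0 -0.02 0 0 0 1;0 0 -0.02 0 0 0 1;-0.0195 0.0335 0 0 0 0 1;-0.0195 0.0335 0 0 0 0 1;-0.0195 0.0335 0 0 0 0 1;-0.0195 0.0335 0 0 0 0 1;-0.0195 0.0335 0 0 0 0 1;-0.0195 0.0335 0 0 0 0 1")

```text
time_s: 7.4
eef_pos: [547.5, -13.1, 195.3]
ee_rot: [0.0, -3.14, 0.0]
ft_force: [0.4, 0.4, -1.2]
finger_gap: 28.1
```

Request:
carry_out(increments="0 0 0.02 0 0 0 1;0 0 0.02 0 0 0 1;0 0 0.006 0 0 0 1;0 0 0 0 0 0 1;0 0 0 0 0 0 1;0 0 0 0 0 0 1;0 0 0 0 0 0 1;0 0 0 0 0 0 1")

```text
time_s: 8.4
eef_pos: [547.5, -14.3, 150.5]
ee_rot: [0.0, 3.141, -0.0]
ft_force: [0.0, 0.6, -2.0]
finger_gap: 28.0
```

```bash
python3 snap.py a4 240,100,160,160 120,60,200,200
```

```text
8.5 [547.4 -14.3 150.4] [-0.96402682 -0.0693749  -1.83429471] 28.072550458414558
```

View pics/a4.png

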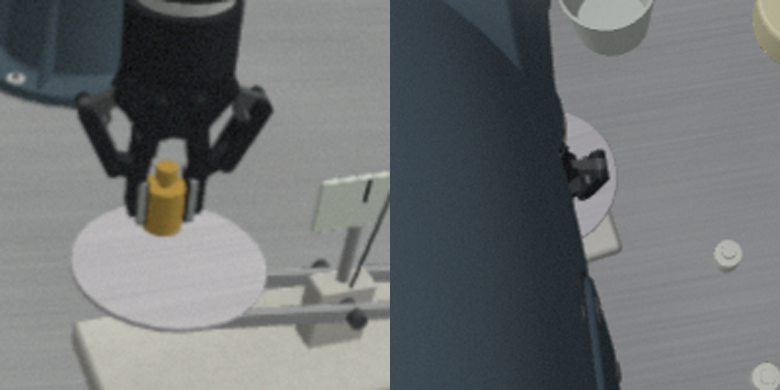

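The 200 g weight is over the robot-side half of the pan, a few mm above it. Next I'll lower it gently.

Request:
carry_out(increments="0 0 0.002 0 0 0 1;0 0 0.001 0 0 0 1;0 0 0.001 0 0 0 1;0 0 0.001 0 0 0 1;0 0 0.001 0 0 0 1;0 0 0 0 0 0 1;0 0 0 0 0 0 1;0 0 0 0 0 0 1")

```text
time_s: 9.5
eef_pos: [547.4, -14.3, 144.4]
ee_rot: [-0.0, 3.142, 0.0]
ft_force: [-0.4, 0.7, -1.9]
finger_gap: 28.3
```

Request:
carry_out(increments="0 0 0.0005 0 0 0 1;0 0 0 0 0 0 1;0 0 0 0 0 0 1;0 0 0 0 0 0 1;0 0 0 0 0 0 1;0 0 0 0 0 0 1;0 0 0 0 0 0 1;0 0 0 0 0 0 1")

```text
time_s: 10.5
eef_pos: [547.4, -14.3, 143.8]
ee_rot: [0.0, 3.142, -0.0]
ft_force: [-0.2, -0.1, -0.2]
finger_gap: 27.8
```

```bash
python3 snap.py a5 270,130,100,100 120,60,200,200
```

```text
10.6 [547.4 -14.4 143.8] [-0.97064993 -0.45791402 -0.03958155] 28.034801552732294
```

View pics/a5.png

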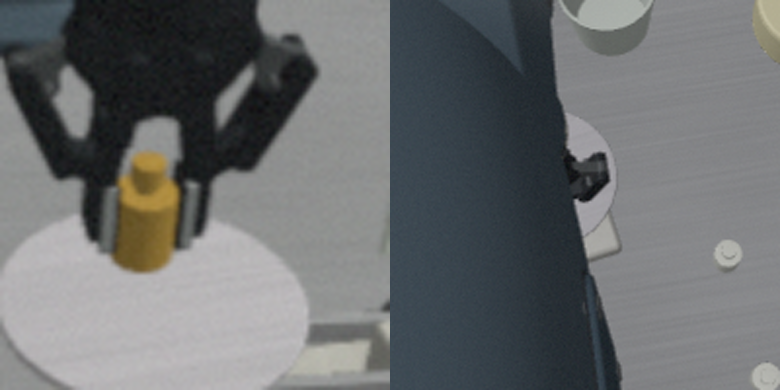

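The load is off the wrist (about 0 N), so the weight stands on the pan. I'll release it slowly and back off.

Request:
carry_out(increments="0 0 0 0 0 0 0.65;0 0 0 0 0 0 0.6;0 0 0 0 0 0 0.5;0 0 0 0 0 0 0.4;0 0 0 0 0 0 0.3;0 0 0 0 0 0 0.2;0 0 0 0 0 0 0.2;0 0 0 0 0 0 0.2")

```text
time_s: 11.6
eef_pos: [547.4, -14.3, 143.8]
ee_rot: [0.0, -3.142, -0.0]
ft_force: [0.4, -0.4, 0.4]
finger_gap: 68.2
```

```bash
python3 snap.py a6 240,100,160,160 120,60,200,200
```

```text
11.7 [547.4 -14.3 143.8] [ 0.39513549 -0.15239913  0.27932198] 68.68949812025433
```

View pics/a6.png

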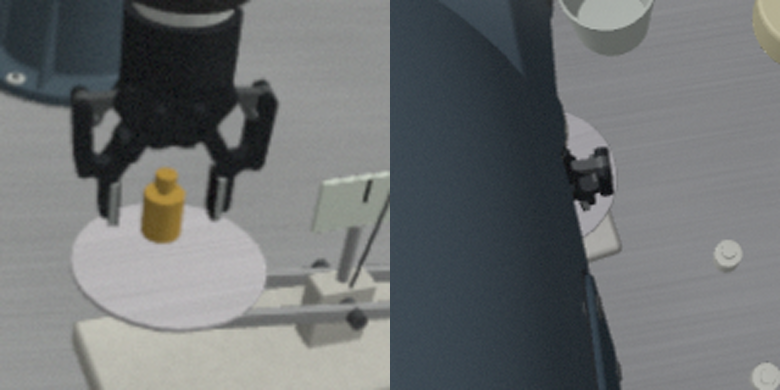

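The 200 g weight stands free on the pan and the beam hasn't moved. I'll rise and go to the 100 g weight.

Request:
carry_out(increments="0 0 -0.02 0 0 0 0.2;0 0 -0.03 0 0 0 0.1;0 0 -0.03 0 0 0 0;0 0 -0.02 0 0 0 0;-0.003 -0.032 0 0 0 0 0;-0.003 -0.035 0 0 0 0 0;-0.003 -0.035 0 0 0 0 0;-0.003 -0.035 0 0 0 0 0")

```text
time_s: 12.7
eef_pos: [559.4, -152.4, 243.8]
ee_rot: [-0.0, 3.141, -0.0]
ft_force: [0.7, -0.6, -0.1]
finger_gap: 85.4
```

Request:
carry_out(increments="-0.0036 -0.035 0 0 0 0 0;-0.0036 -0.035 0 0 0 0 0;-0.0036 -0.035 0 0 0 0 0;-0.0036 -0.035 0 0 0 0 0;0 0 0.03 0 0 0 0;0 0 0.03 0 0 0 0;0 0 0.03 0 0 0 0;0 0 0.03 0 0 0 0")

```text
time_s: 13.7
eef_pos: [573.7, -291.3, 122.8]
ee_rot: [0.0, 3.142, -0.0]
ft_force: [-0.1, 0.5, -0.6]
finger_gap: 85.4
```

```bash
python3 snap.py a7 80,130,160,160 160,60,250,250
```

```text
13.8 [ 572.1 -290.5  120.7] [ 0.67830943 -1.20074133 -0.27404597] 85.35855396119639
```

View pics/a7.png

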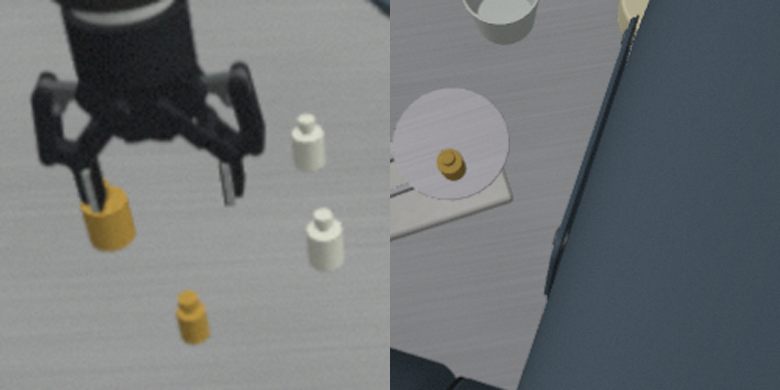

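The gripper hangs over the 100 g weight (scene about (159,261)), and the 200 g weight is on the pan. I'll descend.

Request:
carry_out(increments="0 0 0.03 0 0 0 0;0 0 0.03 0 0 0 0;0 0 0.025 0 0 0 0;0 0 0.015 0 0 0 0;0 0 0.01 0 0 0 0;0 0 0.0075 0 0 0 0;0 0 0.002 0 0 0 0;0 0 0 0 0 0 0")

```text
time_s: 14.8
eef_pos: [574.0, -291.4, 4.7]
ee_rot: [-0.0, 3.141, -0.0]
ft_force: [0.2, 0.1, -0.3]
finger_gap: 85.3
```

```bash
python3 snap.py a8 100,180,120,120 160,60,250,250
```

```text
14.9 [ 574.  -291.5    4.8] [0.49492488 0.26635599 0.93036919] 85.69562226517296
```

View pics/a8.png

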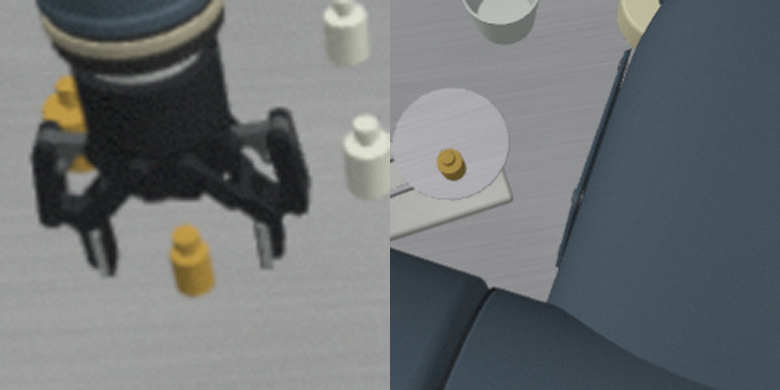

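The fingers straddle the 100 g weight, so I'll close.

Request:
carry_out(increments="0 0 0 0 0 0 0.3;0 0 0 0 0 0 0.6;0 0 0 0 0 0 0.8;0 0 0 0 0 0 0.9;0 0 0 0 0 0 1;0 0 0 0 0 0 1;0 0 0 0 0 0 1;0 0 0 0 0 0 1", grip_force=30)

```text
time_s: 15.9
eef_pos: [573.8, -291.4, 4.4]
ee_rot: [-0.0, 3.141, -0.0]
ft_force: [-2.2, 0.8, 4.6]
finger_gap: 20.7
```

Request:
carry_out(increments="0 0 -0.01 0 0 0 1;0 0 -0.02 0 0 0 1;0 0 -0.03 0 0 0 1;0 0 -0.03 0 0 0 1;0 0 -0.03 0 0 0 1;0 0 -0.03 0 0 0 1;0 0 0 0 0 0 1;0 0 0 0 0 0 1")

```text
time_s: 16.9
eef_pos: [573.5, -291.2, 153.8]
ee_rot: [-0.0, -3.141, -0.001]
ft_force: [0.1, 0.4, -0.9]
finger_gap: 21.0
```

```bash
python3 snap.py a9 100,150,120,120 160,60,250,250
```

```text
17.0 [ 573.3 -291.1  153.2] [-0.41835522  0.34717317 -1.06338156] 20.90416586236949
```

View pics/a9.png

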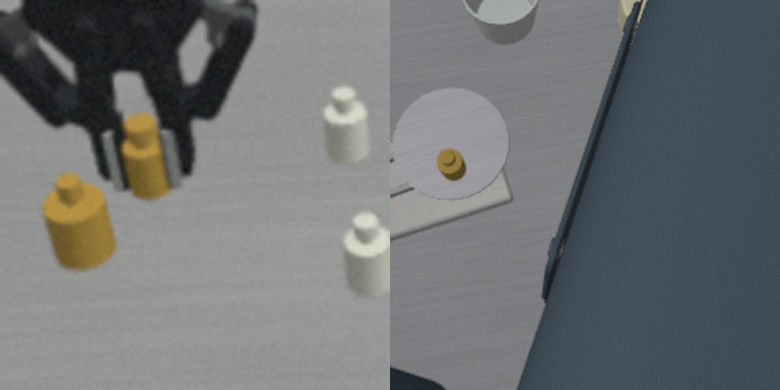

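The 100 g weight is held upright (about 1 N). I'll carry it to the far half of the pan.

Request:
carry_out(increments="0 0 -0.02 0 0 0 1;0 0 -0.02 0 0 0 1;-0.006 0.046 0 0 0 0 1;-0.006 0.046 0 0 0 0 1;-0.006 0.046 0 0 0 0 1;-0.006 0.046 0 0 0 0 1;-0.006 0.046 0 0 0 0 1;-0.006 0.046 0 0 0 0 1")

```text
time_s: 18.0
eef_pos: [609.4, -13.8, 193.5]
ee_rot: [-0.0, -3.14, -0.0]
ft_force: [0.5, 0.3, -1.4]
finger_gap: 21.0
```

Request:
carry_out(increments="0 0 0.02 0 0 0 1;0 0 0.02 0 0 0 1;0 0 0.006 0 0 0 1;0 0 0 0 0 0 1;0 0 0 0 0 0 1;0 0 0 0 0 0 1;0 0 0 0 0 0 1;0 0 0 0 0 0 1")

```text
time_s: 19.0
eef_pos: [609.9, -15.3, 148.5]
ee_rot: [0.0, 3.141, -0.0]
ft_force: [-0.9, 0.2, -1.2]
finger_gap: 21.4
```

```bash
python3 snap.py b1 240,100,160,160 120,60,200,200
```

```text
19.1 [609.8 -15.3 148.4] [ 0.12137761  0.42297594 -0.2347802 ] 21.116841655055797
```

View pics/b1.png

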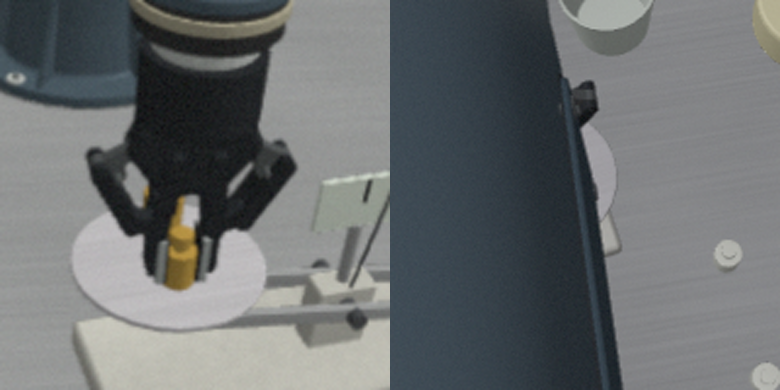

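The 100 g weight is over the pan behind the 200 g, with about 6 mm left to go.

Request:
carry_out(increments="0 0 0.002 0 0 0 1;0 0 0.001 0 0 0 1;0 0 0.001 0 0 0 1;0 0 0.001 0 0 0 1;0 0 0.001 0 0 0 1;0 0 0.0005 0 0 0 1;0 0 0 0 0 0 1;0 0 0 0 0 0 1")

```text
time_s: 20.1
eef_pos: [609.8, -15.3, 141.9]
ee_rot: [0.0, 3.142, 0.0]
ft_force: [0.1, -0.1, -1.6]
finger_gap: 20.9
```

```bash
python3 snap.py b2 280,130,100,100 120,60,200,200
```

```text
20.2 [609.8 -15.3 141.9] [-1.05641608 -0.30221943 -1.41947595] 20.759803428136625
```

View pics/b2.png

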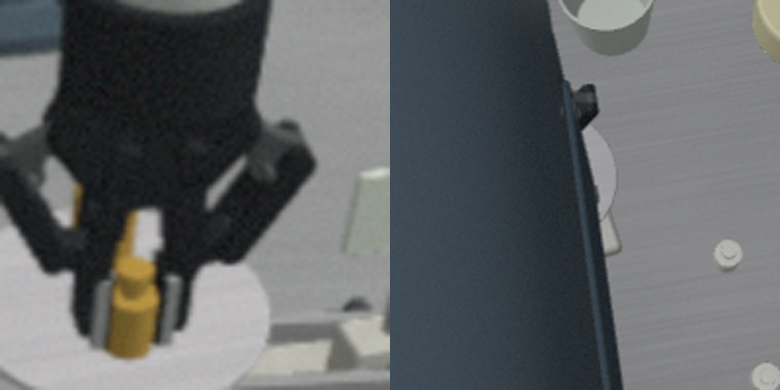

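Request:
carry_out(increments="0 0 0.0005 0 0 0 1;0 0 0 0 0 0 1;0 0 0 0 0 0 1;0 0 0 0 0 0 1;0 0 0.0005 0 0 0 1;0 0 0 0 0 0 1;0 0 0 0 0 0 1;0 0 0 0 0 0 1")

```text
time_s: 21.2
eef_pos: [609.8, -15.3, 140.8]
ee_rot: [0.0, -3.142, -0.0]
ft_force: [0.0, -1.2, -1.4]
finger_gap: 21.0
```

```bash
python3 snap.py b3 280,130,100,100 120,60,200,200
```

```text
21.3 [609.8 -15.3 140.8] [ 0.22318853 -0.06114801 -1.0089966 ] 20.554858216008327
```

Run:
```python
from h import *
ims=[]
for n in("a6","b2","b3"):
    d=pickle.load(open(n+".pkl","rb")); f=d["scene"]["frame"]
    ims.append(cv2.resize(f[150:250,270:330,::-1],None,fx=4.4,fy=4.4,interpolation=cv2.INTER_CUBIC))
    g=f.astype(int).mean(2)
    print(n,g[225:245,300].round(0),g[200:216,349-8:349+8].mean(0).round(0))
cv2.imwrite("pics/c.png",np.hstack(ims))
```

```text
a6 [185. 188. 180. 181. 178. 180. 185. 177. 140. 123. 171. 185. 186. 185.
 186. 184. 185. 184. 184. 186.] [184. 184. 184. 183. 183. 179. 174. 168. 148. 141. 140. 140. 140. 140.
 140. 140.]
b2 [191. 190. 184. 184. 186. 187. 186. 181. 139. 126. 175. 191. 192. 190.
 190. 191. 191. 189. 191. 190.] [189. 189. 189. 188. 187. 184. 179. 173. 152. 145. 144. 143. 144. 144.
 144. 143.]
b3 [188. 189. 188. 185. 185. 185. 186. 186. 171. 132. 145. 184. 190. 190.
 193. 190. 188. 191. 191. 193.] [189. 188. 189. 188. 186. 182. 177. 169. 150. 145. 144. 144. 144. 144.
 144. 144.]
```

View pics/c.png

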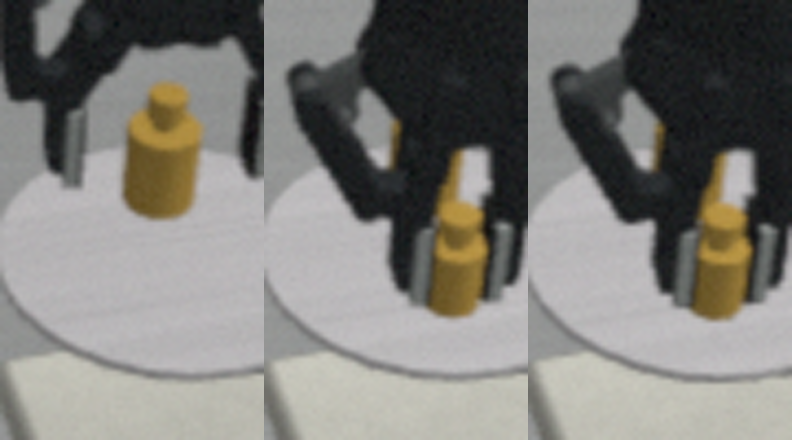

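The pan edge in the last picture is about 0.5 px lower, so the weight is in contact and the pan has begun to yield. I'll ride it down slowly to near level, then release.

Request:
carry_out(increments="0 0 0.001 0 0 0 1;0 0 0.001 0 0 0 1;0 0 0.001 0 0 0 1;0 0 0.001 0 0 0 1;0 0 0.001 0 0 0 1;0 0 0.001 0 0 0 1;0 0 0.001 0 0 0 1;0 0 0.001 0 0 0 1")

```text
time_s: 22.3
eef_pos: [609.8, -15.3, 132.8]
ee_rot: [0.0, -3.142, 0.0]
ft_force: [0.8, -1.0, 0.2]
finger_gap: 20.8
```

Request:
carry_out(increments="0 0 0.001 0 0 0 1;0 0 0.001 0 0 0 1;0 0 0.001 0 0 0 1;0 0 0.001 0 0 0 1;0 0 0.001 0 0 0 1;0 0 0.001 0 0 0 1;0 0 0.001 0 0 0 1;0 0 0.001 0 0 0 1")

```text
time_s: 23.3
eef_pos: [609.8, -15.4, 124.8]
ee_rot: [0.0, 3.142, -0.0]
ft_force: [-0.3, -0.4, 0.8]
finger_gap: 21.0
```

Request:
carry_out(increments="0 0 0.001 0 0 0 1;0 0 0.001 0 0 0 1;0 0 0.0005 0 0 0 1;0 0 0 0 0 0 1;0 0 0 0 0 0 1;0 0 0 0 0 0 1;0 0 0 0 0 0 1;0 0 0 0 0 0 1")

```text
time_s: 24.3
eef_pos: [609.8, -15.3, 122.3]
ee_rot: [-0.0, 3.142, 0.0]
ft_force: [0.3, -0.3, 0.2]
finger_gap: 20.9
```

```bash
python3 snap.py b4 240,100,160,160 120,60,200,200
```

```text
24.4 [609.8 -15.3 122.3] [ 0.66645932 -0.79504717  0.72975865] 20.634039751143565
```

View pics/b4.png

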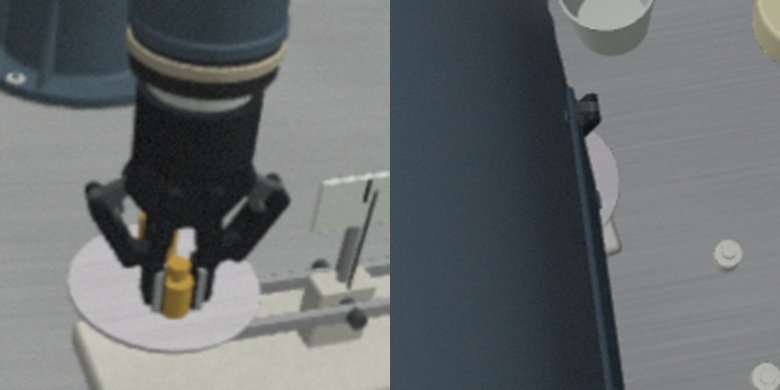

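The pan followed down and the needle is nearly at the mark (crop (370,190)), with about 0 N at the wrist. Now I'll release slowly.

Request:
carry_out(increments="0 0 0 0 0 0 0.74;0 0 0 0 0 0 0.7;0 0 0 0 0 0 0.6;0 0 0 0 0 0 0.5;0 0 0 0 0 0 0.4;0 0 0 0 0 0 0.3;0 0 0 0 0 0 0.3;0 0 0 0 0 0 0.3")

```text
time_s: 25.4
eef_pos: [609.8, -15.3, 122.3]
ee_rot: [-0.0, 3.142, 0.0]
ft_force: [-0.3, 0.9, -0.1]
finger_gap: 59.8
```

```bash
python3 snap.py b5 240,100,160,160 120,60,200,200
```

```text
25.5 [609.8 -15.3 122.3] [-0.06579257 -0.26471003  0.99301157] 59.828996017338184
```

View pics/b5.png

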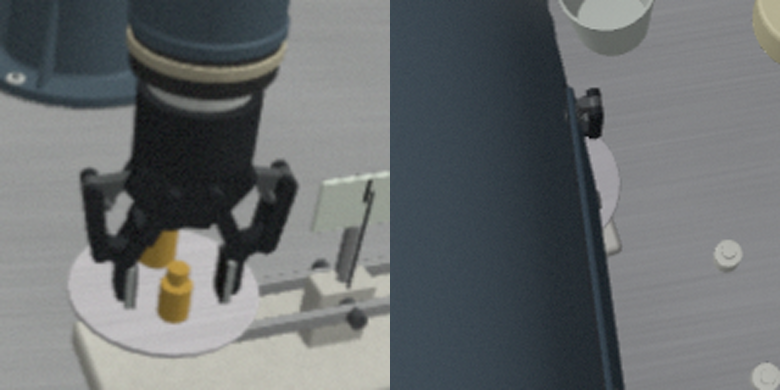

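Both weights stand free. I'll retreat up and then to the side.

Request:
carry_out(increments="0 0 -0.01 0 0 0 0.3;0 0 -0.02 0 0 0 0.3;0 0 -0.03 0 0 0 0.3;0 0 -0.04 0 0 0 0.3;0 0 -0.04 0 0 0 0.3;0 -0.03 0 0 0 0 0.3;0 -0.04 0 0 0 0 0.3;0 -0.04 0 0 0 0 0.3")

```text
time_s: 26.5
eef_pos: [609.8, -126.3, 263.2]
ee_rot: [-0.001, 3.141, -0.0]
ft_force: [0.3, -0.8, -0.2]
finger_gap: 59.7
```

Request:
carry_out(increments="0.01 -0.04 0 0 0 0 0.3;0.01 -0.04 0 0 0 0 0.3;0.01 -0.04 0 0 0 0 0.3;0 0 0 0 0 0 0.3;0 0 0 0 0 0 0.3;0 0 0 0 0 0 0.3;0 0 0 0 0 0 0.3;0 0 0 0 0 0 0.3")

```text
time_s: 27.5
eef_pos: [580.0, -244.8, 262.4]
ee_rot: [-0.001, 3.142, 0.0]
ft_force: [-0.2, -0.4, -0.1]
finger_gap: 59.6
```

Request:
carry_out(increments="0 0 0 0 0 0 0.3;0 0 0 0 0 0 0.3;0 0 0 0 0 0 0.3;0 0 0 0 0 0 0.3;0 0 0 0 0 0 0.3;0 0 0 0 0 0 0.3;0 0 0 0 0 0 0.3;0 0 0 0 0 0 0.3")

```text
time_s: 28.5
eef_pos: [579.8, -245.3, 262.3]
ee_rot: [-0.0, -3.142, -0.0]
ft_force: [-0.5, 0.3, -0.4]
finger_gap: 59.8
```

```bash
python3 snap.py b6 250,130,240,160 0,60,260,200
```

```text
28.6 [ 579.8 -245.3  262.3] [-1.15784314 -0.71539895  0.16040298] 59.889344058883864
```

View pics/b6.png

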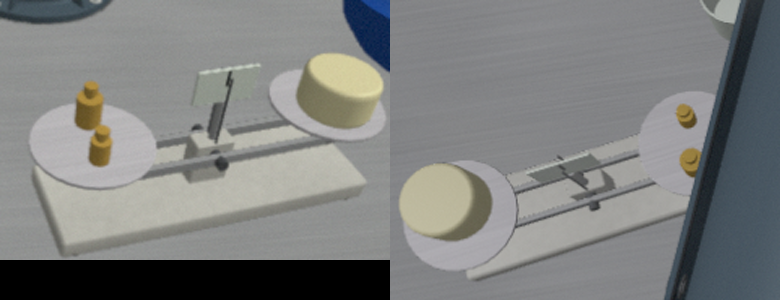

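Both weights stand on the pan and the cheese is on its own; the needle is on its mark. I'll check that it's level and settled.

Request:
carry_out(increments="0 0 0 0 0 0 0.3;0 0 0 0 0 0 0.3;0 0 0 0 0 0 0.3;0 0 0 0 0 0 0.3;0 0 0 0 0 0 0.3;0 0 0 0 0 0 0.3;0 0 0 0 0 0 0.3;0 0 0 0 0 0 0.3")

```text
time_s: 29.6
eef_pos: [579.8, -245.3, 262.3]
ee_rot: [0.0, -3.142, -0.0]
ft_force: [0.6, 0.1, -0.3]
finger_gap: 60.1
```

```bash
python3 snap.py b7 250,130,240,160 0,60,260,200
python3 - <<'E'
from h import *
a=pickle.load(open("b6.pkl","rb"));b=pickle.load(open("b7.pkl","rb"))
for n in("scene","top"):
    print(n,"diff",np.abs(a[n]["frame"].astype(int)-b[n]["frame"])[130:290].mean(), cv2.phaseCorrelate(*[cv2.cvtColor(x["scene"]["frame"],cv2.COLOR_RGB2GRAY)[130:260,260:480].astype(float) for x in(a,b)]))
im=cv2.resize(b["scene"]["frame"][:,:,::-1],None,fx=3,fy=3,interpolation=cv2.INTER_CUBIC)
for z,col in((115,(0,0,255)),(137,(255,0,0)),(93,(0,160,0))):
    for c in((578,-15),(540,283)):
        q=proj(b["scene"],circ(c,70,z))*3+1
        cv2.polylines(im,[q.astype(int)],True,col,1)
cv2.imwrite("pics/lv.png",im[420:800,740:1480])
E
```

```text
29.7 [ 579.8 -245.3  262.3] [-0.66308529 -0.28922841  1.39775706] 59.65823741112124
scene diff 1.75418701171875 ((0.4981737730315814, 0.5206770573880704), 0.9915696030817504)
top diff 1.3242390950520833 ((0.4981737730315814, 0.5206770573880704), 0.9915696030817504)
```

View pics/lv.png

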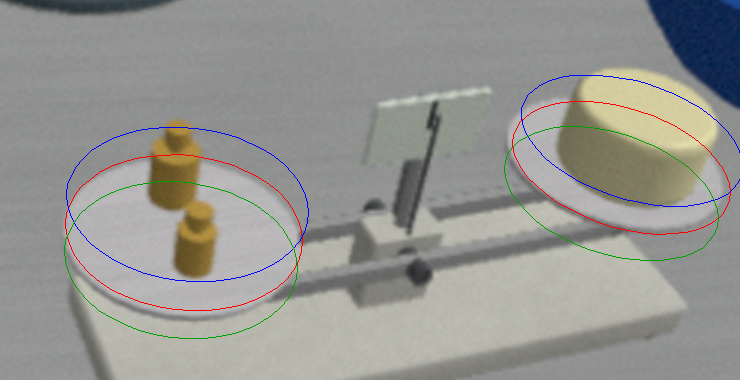

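Run:
```python
from h import *
from scipy.optimize import minimize
from scipy.ndimage import map_coordinates
def fit(d,c0,views,shade=True):
    gs={n:cv2.cvtColor(d[n]["frame"],cv2.COLOR_RGB2GRAY).astype(float) for n in views}
    def cost(x):
        s=0
        for n in views:
            i=proj(d[n],circ(x[:2],68,x[2],180));o=proj(d[n],circ(x[:2],72,x[2],180))
            v=[map_coordinates(gs[n],[q[:,1],q[:,0]],order=1) for q in(i,o)]
            s-=np.clip(v[0]-v[1],-10,25).mean()
        return s
    best=None
    for z in range(int(c0[2])-16,int(c0[2])+17,4):
        r=minimize(cost,[c0[0],c0[1],z],method="Nelder-Mead",options=dict(initial_simplex=[[c0[0],c0[1],z],[c0[0]+6,c0[1],z],[c0[0],c0[1]+6,z],[c0[0],c0[1],z+6]]))
        if best is None or r.fun<best.fun: best=r
    return best.x.round(1),round(best.fun,1)
A=pickle.load(open("s0.pkl","rb"));B=pickle.load(open("b7.pkl","rb"))
for v in(("scene",),("scene","top")):
    print(v,"start wp",fit(A,(578,-15,137),v),"cp",fit(A,(540,276,93),v))
    print(v,"end wp",fit(B,(578,-15,115),v),"cp",fit(B,(540,278,115),v))
f=B["scene"]["frame"]; g=A["scene"]["frame"]
cv2.imwrite("pics/nd.png",np.hstack([cv2.resize(x[160:245,360:420,::-1],None,fx=6,fy=6,interpolation=cv2.INTER_CUBIC) for x in(g,f)]))
```

```text
('scene',) start wp (array([573.4, -13.8, 132. ]), np.float64(-23.5)) cp (array([534.7, 278.7,  91.4]), np.float64(-18.3))
('scene',) end wp (array([575.7, -16.2, 109.9]), np.float64(-20.9)) cp (array([534.8, 280.4, 114.7]), np.float64(-18.3))
('scene', 'top') start wp (array([579.8, -14.4, 136.4]), np.float64(-34.7)) cp (array([535.3, 280. ,  92. ]), np.float64(-33.2))
('scene', 'top') end wp (array([579.5, -16.7, 112.9]), np.float64(-29.0)) cp (array([535.1, 281.6, 115.6]), np.float64(-36.0))
```

View pics/nd.png

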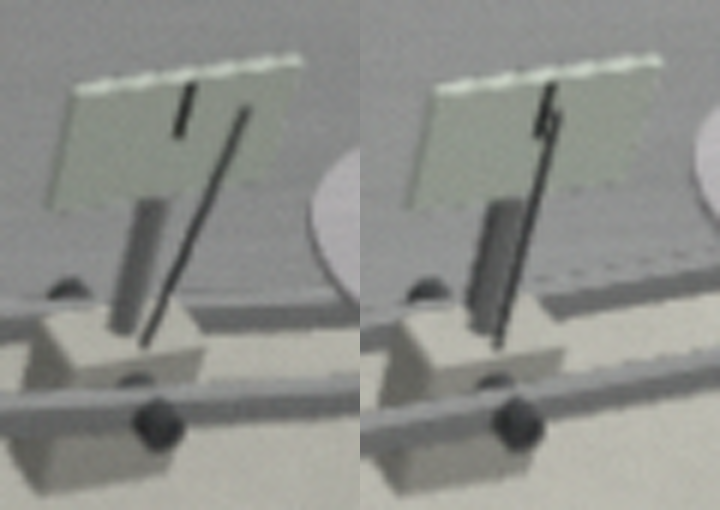

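```bash
python3 -c "
from bench import env
print(env.job_done())"
```

```text
the job is handed in; nothing more can be done
None
```

I stood the 200 g weight and then the 100 g weight on the empty pan, and the beam now floats level. I rode the 100 g down with the pan to near level before letting go. The arm is clear of the scale, and I handed the job in at about 29.7 s.

**Last checks:**
- **Settled:** two pictures 1 s apart show no visible motion. Both weights are upright, and the cheese is still on its own pan.
- **Level:** fitting the pan edges in both cameras, the weight pan sank about 23.5 mm and the cheese pan rose about 23.6 mm. The expected travel is 22 mm, so this is level within the 2 mm calibration.
- **Small disagreement:** the fitted heights differ by about 3 mm (112.9 mm for the weight pan, 115.6 mm for the cheese pan). The scene camera alone shows about 5 mm, but it also read the start height 5 mm low on the weight pan. The needle sits next to its mark rather than exactly on it in that oblique view, and I put both down to camera error and parallax.

The white look-alikes and the 400 g weight were not touched.

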